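# Tip a kiln post up into its corner stop

### The arm

A 6-joint arm with a two-finger parallel gripper is mounted at the origin on a cart in front of the work surface, level with it; the furniture and walls round the work are solid. World frame = base frame: x ahead of the robot, y to its left, z up, the work surface at z = 0. Lengths are in mm, angles in degrees, forces in N, time in s.
With the tool pointing down it reaches from about 350 to 850 mm from the base axis. Payload 8.1 kg.
Tool frame: the origin (TCP) lies at the very end of the fingers, on their centre line; the grasp point (between the pads) lies 19 mm behind it (tcp_to_grasp is the distance from the TCP to the grasp point, in mm); z points along the fingers, x is the direction in which the jaws open and shut, and the axes are right-handed (so a half turn about z gives the same grasp; the last joint's range is limited). The gripper opens to 85 mm and grips with 20 to 120 N. Pads are 22 mm wide; open, the fingers measure 114 mm over their backs; the gripper's body (76 mm by 85 mm) begins 54 mm behind the grasp point. The pads swing forward as they close: fully open they stand 13 mm farther back than shut.
Start: joints at [61.971, 7.471, 85.268, -0, 87.261, -4.893], TCP at [235.729, 551.758, 231.292] pointing down, gripper open.
Joint ranges: [-169.43, 169.43], [-51.17, 129.36], [1.28, 143.12], [-76.62, 256.62], [0, 156.53], [-152.29, 152.29]. Speed limits (degrees/s): [136.94, 136.94, 159.86, 180, 180, 180].

### API

Orientations are given as [roll, pitch, yaw] about the fixed x, y, z axes, in that order (R = Rz(yaw) Ry(pitch) Rx(roll)).
In Python, from bench import * gives the robot as it stands. The module is installed in compiled form; this text tells all that it offers.
- The arm moves only by the tool apply_moves, never from a script. Its argument "targets" is text: rows parted by semicolons, each of 7 numbers parted by spaces: the turn, a rotation vector about the tool's x, y, z in rad, then the shift along the tool's x, y, z in cm, then the finger opening in cm, from 0 to 8.54. A call has exactly 5 rows; each row is the pose to reach, as a shift and turn from the pose commanded when the call began, along the tool's axes at that moment; what a row does not reach only later rows make up. A row lasts 1/10 s, in which the tool goes at most 50 mm and 8.59 degrees, less where a joint would pass 70% of its speed; a pose out of reach is approached as far as the arm can. A call with a gripper value outside its range is refused whole. The fingers move at their own pace and stop on an object; "force" is the grip in N (left out, the last holds). Time passes only in rows, so rows that repeat a pose let the fingers close, or fill a call up. It gives the time, the measured TCP pose, the force and the opening at its end, in the units of the state.
- sense(): the state, without advancing time (a new reading comes with each control period).
- snapshot(name): name is "side" or "top" or "wrist"; returns the picture (384x512x3 uint8, red, green, blue); there is no depth.
- camera_model(name): a dict with "fx", "fy", "cx", "cy" (pixels), "position" and "attitude" of the camera in the world; the wrist camera has in their place "T_tool_cam" (4x4, takes a point from camera to tool coordinates, whose origin is the TCP and whose axes are the tool frame's). Camera axes: x right, y up, looking along -z (the intrinsics and any distortion apply to the point x, -y, -z); pixel columns grow to the right and rows downward; lengths in mm; the calibration is good to about 2 mm. A picture is of the moment at which its call begins: read the wrist's pose just before it. camera_model takes no time and is no camera call.
- hand_in(): hands the job in, once; it reports no verdict.
Trained networks look in the newest picture that a camera, given by its name, has taken for a name from the list of things; names that differ only in an ending like _2 or _b are one class to them, and where a whole thing is asked for, a point or a joint stands for the part that bears it (a point fixed in the world has none). Each returns a list of dicts, best first, with "confidence" (0 to 1); they miss things now and then, are a little off and sometimes report something else, mostly with a low value. They report only what shows in the picture. A call takes as long as a camera call. They do not tell look-alikes from the thing itself.
- recognise(camera, query): "at" ([row, column] in pixels, amid what is visible of it).
- place_of(camera, query): "at" ([row, column] in pixels: a listed point, or the origin of a listed thing).
The state is a dict: "time": time; "joint_pos": joint angles; "qd": joint speeds; "joint_efforts": joint torques, N m; "tool_pos": TCP position; "tcp_rot": TCP orientation; "ft_force": force on the tool from outside, world axes, zero at the start; "wrist_torque": the same for the moment, N m; "finger_gap": finger opening in mm.
Only numpy, scipy, OpenCV 4.12 (cv2) and the standard library are available. Lean on these libraries where they do the work, as an engineer would, in place of code of your own. Each camera call takes 0.05 s, during which the arm holds its last target. There are 200 camera calls.

### The job

Set up the kiln shelf: the short post already stands, and the long square post lies on it. Tip the long post up on end over its end nearest the empty angle-shaped stop, keeping that end down on the shelf the whole time (do not lift or carry it), then slide it home so that it stands upright in the empty stop, flush against both of the stop's lips. Let go of it, and do not disturb the short post, the brooch or the shell.

Things in the scene. Friction and masses are not known exactly. Their poses are not given: they have to be found in the camera images.
- post: the lying kiln post: tan square ceramic bar, 160 mm long, 40 x 40 mm, 0.25 to 0.5 kg, flat ends with a small bore. Origin: centre of the face it lies on at the start. x axis along it from foot end to head end (level at the start, straight up when it stands), y across it, z up out of its top face at the start. Stands by itself once within about 12 degrees of upright
- post_foot (a point): centre of the post's foot end face (the end nearest the empty stop at the start); when the post stands, this point lies on the shelf top
- kiln_shelf: fixed tan kiln shelf, pale top, 170 (x) x 280 (y) x 12 mm; origin at the centre of its underside, axes along its edges, x away from the robot. Two L-shaped stops rise from it, lips 10 mm high, 10 thick, 45 long inside: one in the back half holds the short post, the one at the front right (seen from the robot) is empty; its lips are on its -x and -y sides, it is open to +x and +y
- empty_place (a point): on the shelf top (12 mm above the worktop), where the centre of the post's foot is when it is flush with both lips of the empty stop, i.e. 20 mm in +x (shelf axes) from one lip's inner face and 20 mm in +y from the other's; axes as the shelf's
- short_post: a short loose post of the same kind that already stands in the stop in the back half of the shelf, 60 mm tall, 40 mm square; origin at the centre of its foot, z up
- brooch: bystander: mottled flat oval brooch 44 x 68 x 7 mm on the back left of the shelf; origin at the centre of its underside
- shell: bystander: pale ribbed shell 40 x 76 x 17 mm on the back right of the shelf; origin at the centre of its underside
There are look-alikes about, which are no part of the job. Leave any pink look-alike of the short_post alone.

How it is judged:
By the outcome, as a careful person would: the job done as asked, in the order asked, and still so for the second after the job is handed in, with the robot touching nothing.
It also fails if it takes over 64 s, if anything falls off the work surface, if the arm or the gripper's body presses on something with over 40 N, if the wrist force passes 120 N, or if a joint passes its speed limit or range.

## Working session

There is one attempt and no reset: what is moved stays moved. The work goes in short steps, Python scripts to look and compute and a tool call to move; the robot and the scene stay as the last step left them, time stands still between calls to the robot, and variables do not carry over. Pictures are saved under pics/ and viewed, about 8 in all and at most 12, crops included, and the job is handed in when it is done.

Besides the shell and the picture viewer there is one more tool, called after ">>>" in YAML: its name, and indented under it one key for each argument. apply_moves: Moves the arm, as the interface text tells. Its arguments: {"type":"object","properties":{"targets":{"type":"string"},"force":{"type":"number"}},"required":["targets"]}

```bash
mkdir -p pics
python3 - <<'E'
from bench import *
import cv2,numpy as np
print(sense())
for c in ["top","side"]:
    im=snapshot(c); cv2.imwrite(f"pics/{c}0.png",im[:,:,::-1])
    print(c,camera_model(c))
    for q in ["post","post_foot","kiln_shelf","empty_place","short_post","brooch","shell"]:
        print(q,[(np.round(d["at"]).tolist(),round(d["confidence"],2)) for d in place_of(c,q)][:4])
print(camera_model("wrist"))
a=cv2.imread("pics/top0.png");b=cv2.imread("pics/side0.png")
E
```

```text
{'time': 0.0, 'joint_pos': array([ 6.19707583e+01,  7.51441744e+00,  8.53285596e+01,  1.95476066e-03,
        8.72603766e+01, -4.89302257e+00]), 'qd': array([ 0.01354656, -0.03433975, -0.1224475 ,  0.10628976, -0.06839034,
        0.04741479]), 'joint_efforts': array([-9.24827436e-04, -5.69384730e+01, -5.00561678e+01, -2.88409146e-04,
        1.41371108e-02, -4.62810931e-05]), 'tool_pos': array([235.46704472, 551.2850591 , 230.25851396]), 'tcp_rot': array([-1.79989239e+02,  1.02810486e-01,  6.68636954e+01]), 'ft_force': array([-0.2688723 , -0.74224015,  0.28230116]), 'wrist_torque': array([ 0.02188443,  0.02722811, -0.03595503]), 'finger_gap': 85.33664523388339}
top {'fx': 442.0932732279295, 'fy': 442.0932732279295, 'cx': 254.35425873491783, 'cy': 194.39740908823524, 'position': array([424.7890181 , 117.35607683, 910.20107254]), 'attitude': array([  3.68099179,  -1.27115727, -90.40013388])}
post [([206.0, 255.0], 0.91)]
post_foot [([207.0, 302.0], 0.92)]
kiln_shelf [([191.0, 270.0], 0.62)]
empty_place [([209.0, 324.0], 0.72)]
short_post [([212.0, 172.0], 0.85), ([172.0, 258.0], 0.74)
[... 368 characters left out ...]
([233.0, 269.0], 0.63), ([226.0, 273.0], 0.41)]
kiln_shelf [([227.0, 271.0], 0.96)]
empty_place [([261.0, 281.0], 0.85)]
short_post [([210.0, 282.0], 0.97), ([180.0, 206.0], 0.74)]
brooch [([191.0, 263.0], 0.82)]
shell [([233.0, 321.0], 0.68)]
{'fx': 277.6985538920307, 'fy': 277.6985538920307, 'cx': 254.20702406204813, 'cy': 195.910705369207, 'T_tool_cam': array([[ 9.99999723e-01, -5.97423536e-04,  4.44054027e-04,
         4.85242000e-01],
       [-4.55547042e-04, -9.62954689e-01, -2.69662861e-01,
        -6.86335279e+01],
       [ 5.88706848e-04,  2.69662584e-01, -9.62954695e-01,
        -1.41955252e+02],
       [ 0.00000000e+00,  0.00000000e+00,  0.00000000e+00,
         1.00000000e+00]])}
```

Run:
```python
import cv2,numpy as np
a=cv2.imread("pics/top0.png");b=cv2.imread("pics/side0.png")
A=cv2.resize(a[130:260,140:380],None,fx=3.3,fy=3.3,interpolation=cv2.INTER_CUBIC);B=cv2.resize(b[140:310,160:400],None,fx=3.3,fy=3.3,interpolation=cv2.INTER_CUBIC)
cv2.imwrite("pics/topc.png",A);cv2.imwrite("pics/sidec.png",B)
```

```text
(no output)
```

View pics/topc.png

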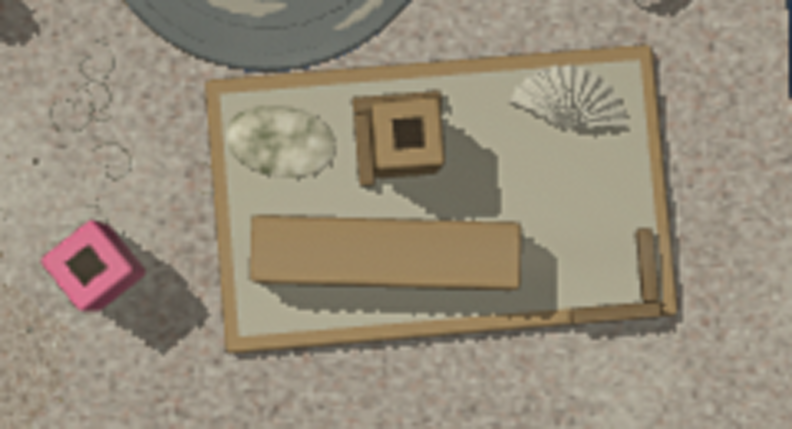

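View pics/sidec.png

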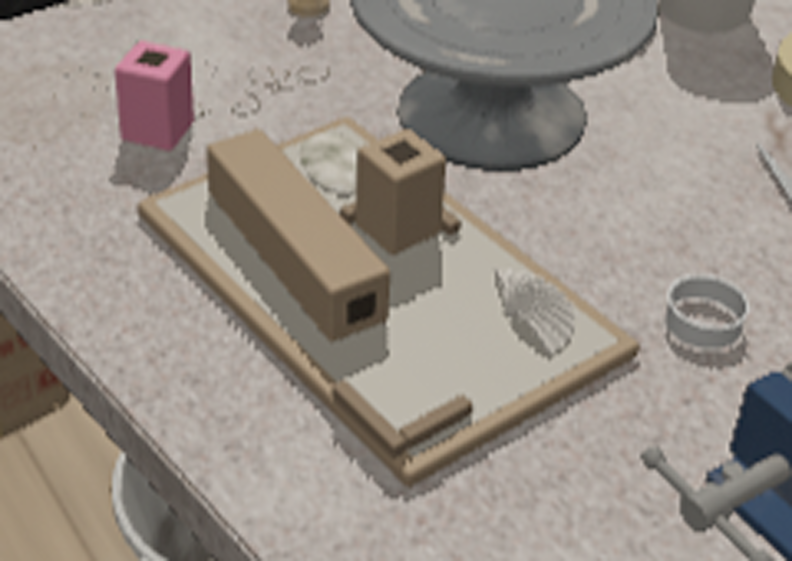

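The top crop shows the lying post (crop corners about (250,215)–(520,288)). Its foot end faces the empty stop, whose corner is at (655,310). There are two candidates for short_post. The tan one stands in a stop at crop (408,133), image (172,258), and is the real one. The pink one off the shelf at (92,265), image (210,172), is a look-alike to leave alone. The side view agrees. I'll compute the geometry next.

```bash
cat > h.py <<'E'
from bench import *
import numpy as np, cv2
from scipy.spatial.transform import Rotation as Ro
def cam(n,s=None):
    c=camera_model(n)
    if n=="wrist":
        s=s or sense(); T=c["T_tool_cam"]; R=Ro.from_euler("xyz",s["tcp_rot"],degrees=True).as_matrix()
        return c,R@T[:3,:3],R@T[:3,3]+s["tool_pos"]
    return c,Ro.from_euler("xyz",c["attitude"],degrees=True).as_matrix(),np.array(c["position"])
def pix2w(n,rc,z,s=None):
    c,R,p=cam(n,s); d=R@np.array([(rc[1]-c["cx"])/c["fx"],-(rc[0]-c["cy"])/c["fy"],-1]); return p+d*(z-p[2])/d[2]
def w2pix(n,w,s=None):
    c,R,p=cam(n,s); q=R.T@(np.array(w)-p); return np.array([c["cy"]+c["fy"]*q[1]/q[2],c["cx"]-c["fx"]*q[0]/q[2]])
E
python3 - <<'E'
from h import *
t=lambda X,Y,z:np.round(pix2w("top",(130+Y/3.3,140+X/3.3),z),1)
s=lambda w:(w2pix("side",w)-[140,160])*3.3
def show(n,pts,z):
    for p in pts:
        w=t(*p,z); print(n,w,"side crop XY",np.round(s(w)[::-1]))
show("shelf",[(207,85),(650,47),(675,315),(228,350)],12)
show("post",[(250,215),(520,224),(518,288),(249,281)],52)
show("stopcorner outer/top",[(659,316)],22)
show("stop lip ends",[(573,321),(645,228)],22)
show("short",[(375,95),(441,95),(443,168),(378,172)],72)
show("brooch",[(335,150),(280,180)],16)
E
```

```text
shelf [562.1 201.9  12. ] side crop XY [339. 116.]
shelf [585.  -73.9  12. ] side crop XY [631. 344.]
shelf [418.1 -86.2  12. ] side crop XY [398. 475.]
shelf [398.6 189.   12. ] side crop XY [132. 201.]
post [478.8 172.9  52. ] side crop XY [253. 125.]
post [472.6  13.7  52. ] side crop XY [383. 270.]
post [434.9  15.4  52. ] side crop XY [324. 291.]
post [440.  173.5  52. ] side crop XY [199. 143.]
stopcorner outer/top [417.6 -74.2  22. ] side crop XY [385. 447.]
stop lip ends [414.9 -21.5  22. ] side crop XY [327. 385.]
stop lip ends [471.4 -66.6  22. ] side crop XY [462. 398.]
short [546.8  99.3  72. ] side crop XY [408. 125.]
short [546.6  61.   72. ] side crop XY [444. 157.]
short [504.1  60.3  72. ] side crop XY [385. 180.]
short [502.   97.9  72. ] side crop XY [348. 148.]
brooch [520.9 122.9  16. ] side crop XY [350. 190.]
brooch [502.5 156.8  16. ] side crop XY [298. 172.]
```

```bash
cat >> h.py <<'E'
import json,os
def load():
    if os.path.exists("cmd.json"):
        d=json.load(open("cmd.json")); return np.array(d["p"]),Ro.from_quat(d["q"])
    return np.array([235.729,551.758,231.292]),Ro.from_euler("xyz",[180,0,66.864],degrees=True)
def save(p,R): json.dump({"p":list(map(float,p)),"q":list(map(float,R.as_quat()))},open("cmd.json","w"))
def rows(poses,gap):
    """poses: list of (p,R); per call of 5 print text; updates commanded pose by rounded values"""
    p0,R0=load()
    for i in range(0,len(poses),5):
        out=[]
        for p,R in poses[i:i+5]:
            v=np.round((R0.inv()*R).as_rotvec(),3)+0.; d=np.round(R0.inv().apply(np.array(p)-p0)/10,2)+0.
            out.append(" ".join(f"{a:g}" for a in [*v,*d,gap]))
        while len(out)<5: out.append(out[-1])
        print("; ".join(out)); p0,R0=p0+R0.apply(d*10),R0*Ro.from_rotvec(v)
    save(p0,R0); return p0,R0
def lin(p,R,n):
    p0,R0=load(); dr=(R0.inv()*R).as_rotvec()
    return [(p0+(np.array(p)-p0)*k/n,R0*Ro.from_rotvec(dr*k/n)) for k in range(1,n+1)]
def tool(yaw,tilt):
    """jaw x axis at yaw; tilt: + tips tool z toward +post-lateral so that body leans to +y(world)"""
    return Ro.from_euler("z",yaw,degrees=True)*Ro.from_euler("x",180-tilt,degrees=True)
E
python3 - <<'E'
from h import *
print("empty",pix2w("top",(209,324),12),"foot",pix2w("top",(207,302),32))
R=tool(-2,20); print(R.apply([0,0,1]))
rows(lin([458,185,160],R,13)+[( [458,185,160],R)]*2,5.6)
print(load()[0])
E
```

```text
empty [451.81954356 -44.8246538   12.        ] foot [455.47817871   2.70993183  32.        ]
[-0.01193633 -0.34181179 -0.93969262]
-0.024 -0.016 0.091 -1.92 2.68 0.55 5.6; -0.047 -0.032 0.183 -3.85 5.36 1.1 5.6; -0.071 -0.048 0.274 -5.77 8.04 1.65 5.6; -0.094 -0.065 0.366 -7.69 10.72 2.19 5.6; -0.118 -0.081 0.457 -9.61 13.4 2.74 5.6
-0.023 -0.016 0.092 -0.5 3.16 1 5.6; -0.047 -0.032 0.183 -1 6.31 2 5.6; -0.07 -0.048 0.275 -1.5 9.46 3 5.6; -0.094 -0.064 0.366 -2 12.61 4 5.6; -0.117 -0.081 0.458 -2.5 15.76 5 5.6
-0.024 -0.016 0.091 1.01 2.9 1.34 5.6; -0.047 -0.032 0.183 2.02 5.79 2.68 5.6; -0.071 -0.048 0.274 3.03 8.68 4.02 5.6; -0.071 -0.048 0.274 3.03 8.68 4.02 5.6; -0.071 -0.048 0.274 3.03 8.68 4.02 5.6
[458.01194357 185.03980018 159.94821784]
```

>>> apply_moves:
  targets: "-0.024 -0.016 0.091 -1.92 2.68 0.55 5.6; -0.047 -0.032 0.183 -3.85 5.36 1.1 5.6; -0.071 -0.048 0.274 -5.77 8.04 1.65 5.6; -0.094 -0.065 0.366 -7.69 10.72 2.19 5.6; -0.118 -0.081 0.457 -9.61 13.4 2.74 5.6"

```text
time: 1.3
tool_pos: [321.7, 409.7, 203.9]
tcp_rot: [172.4, 2.9, 40.2]
ft_force: [0.7, 0.4, 0.1]
finger_gap: 56.0
```

>>> apply_moves:
  targets: "-0.023 -0.016 0.092 -0.5 3.16 1 5.6; -0.047 -0.032 0.183 -1 6.31 2 5.6; -0.07 -0.048 0.275 -1.5 9.46 3 5.6; -0.094 -0.064 0.366 -2 12.61 4 5.6; -0.117 -0.081 0.458 -2.5 15.76 5 5.6"

```text
time: 1.8
tool_pos: [407.2, 268.6, 176.4]
tcp_rot: [164.3, 2.2, 13.6]
ft_force: [0.5, 0.1, 0.5]
finger_gap: 56.2
```

>>> apply_moves:
  targets: "-0.024 -0.016 0.091 1.01 2.9 1.34 5.6; -0.047 -0.032 0.183 2.02 5.79 2.68 5.6; -0.071 -0.048 0.274 3.03 8.68 4.02 5.6; -0.071 -0.048 0.274 3.03 8.68 4.02 5.6; -0.071 -0.048 0.274 3.03 8.68 4.02 5.6"

```text
time: 2.3
tool_pos: [458.0, 184.7, 159.7]
tcp_rot: [160.0, 0.1, -2.0]
ft_force: [0.0, 0.6, -0.2]
finger_gap: 56.3
```

Run:
```python
from h import *
s=sense(); print(s["time"],s["joint_pos"].round(1),s["tool_pos"].round(1),s["tcp_rot"].round(1),s["ft_force"].round(1),s["finger_gap"])
im=snapshot("wrist"); cv2.imwrite("pics/w1.png",im[:,:,::-1])
for q in ["post","post_foot","empty_place"]:
    print(q,[(np.round(d["at"]).tolist(),round(d["confidence"],2)) for d in place_of("wrist",q)][:3])
# predicted top-face corners
for w in [(478.8,172.9,52),(472.6,13.7,52),(434.9,15.4,52),(440,173.5,52),(426.8,-63.5,12)]: print(w,w2pix("wrist",w,s).round())
```

```text
2.3 [ 28.5   4.5  98.4 -17.1  87.7  32.8] [458.  184.7 159.7] [ 1.6e+02  1.0e-01 -2.0e+00] [ 0.   0.6 -0.2] 56.33944604170275
post [([208.0, 256.0], 0.66)]
post_foot [([268.0, 260.0], 0.78)]
empty_place [([279.0, 254.0], 0.56)]
(478.8, 172.9, 52) [167. 278.]
(472.6, 13.7, 52) [280. 271.]
(434.9, 15.4, 52) [280. 240.]
(440, 173.5, 52) [168. 235.]
(426.8, -63.5, 12) [291. 240.]
```

View pics/w1.png

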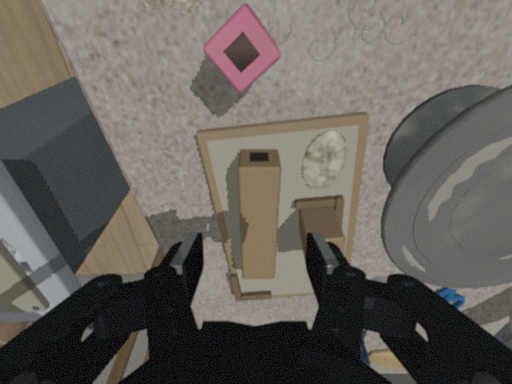

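The wrist view shows the post from its head (row 165, columns 238–279) to its foot (row 278, columns 243–274). That is about 2–3 mm further in +x than I estimated. The brooch edge is at about (160,303), so I'll keep the finger opening small.

Run:
```python
from h import *
s=sense()
for rc in [(160,303),(180,304),(140,309)]: print("brooch",pix2w("wrist",rc,17,s).round(1))
for rc in [(165,238),(165,280),(278,243),(278,274)]: print("post",pix2w("wrist",rc,52,s).round(1))
R=tool(-2,20); z=R.apply([0,0,1]); g=np.array([460.7,149.4,40.5]); tcp=g+19*z
P=lin(tcp-70*z,R,3)
print(P[-1][0],tcp)
Q=P+[(tcp-70*z*(1-k/7),R) for k in range(1,8)]
rows(Q,5.0)
```

```text
brooch [507.  161.5  17. ]
brooch [509.8 137.1  17. ]
brooch [511.4 183.4  17. ]
post [442.9 177.4  52. ]
post [480.5 176.1  52. ]
post [438.5  19.2  52. ]
post [476.5  18.   52. ]
[461.30875287 166.83240149  88.42432366] [460.47320971 142.90557592  22.64584021]
0 0 0 0.13 -0.25 2.45 5; 0 0 0 0.26 -0.5 4.89 5; 0 0 0 0.39 -0.75 7.34 5; 0 0 0 0.39 -0.75 8.34 5; 0 0 0 0.39 -0.75 9.34 5
0 0 0 0 0 1 5; 0 0 0 0 0 2 5; 0 0 0 0 0 3 5; 0 0 0 0 0 4 5; 0 0 0 0 0 5 5
```

>>> apply_moves:
  targets: "0 0 0 0.13 -0.25 2.45 5; 0 0 0 0.26 -0.5 4.89 5; 0 0 0 0.39 -0.75 7.34 5; 0 0 0 0.39 -0.75 8.34 5; 0 0 0 0.39 -0.75 9.34 5"

```text
time: 3.0
tool_pos: [460.8, 160.3, 69.4]
tcp_rot: [160.0, 0.0, -1.9]
ft_force: [0.1, 0.1, 1.0]
finger_gap: 49.9
```

>>> apply_moves:
  targets: "0 0 0 0 0 1 5; 0 0 0 0 0 2 5; 0 0 0 0 0 3 5; 0 0 0 0 0 4 5; 0 0 0 0 0 5 5"

```text
time: 3.5
tool_pos: [460.6, 142.6, 22.0]
tcp_rot: [160.0, -0.0, -2.0]
ft_force: [1.5, 1.3, -0.5]
finger_gap: 49.7
```

>>> apply_moves:
  targets: "0 0 0 0 0 0 3.4; 0 0 0 0 0 0 3.4; 0 0 0 0 0 0 3.4; 0 0 0 0 0 0 3.4; 0 0 0 0 0 0 3.4"
  force: 50

```text
time: 4.0
tool_pos: [460.5, 143.1, 22.8]
tcp_rot: [160.0, -0.0, -2.0]
ft_force: [-0.6, 0.3, -2.7]
finger_gap: 39.5
```

Run:
```python
from h import *
s=sense(); print(s["time"],s["tool_pos"].round(1),s["tcp_rot"].round(1),s["ft_force"].round(1),s["wrist_torque"].round(2),s["finger_gap"])
im=snapshot("wrist"); cv2.imwrite("pics/w2.png",im[:,:,::-1]);im2=snapshot("side");cv2.imwrite("pics/s2.png",cv2.resize(im2[130:300,150:390,::-1],None,fx=3,fy=3))
```

```text
4.0 [460.5 143.1  22.8] [160.  -0.  -2.] [-0.6  0.3 -2.7] [ 0.46 -0.03 -0.01] 39.53868599339498
```

View pics/s2.png

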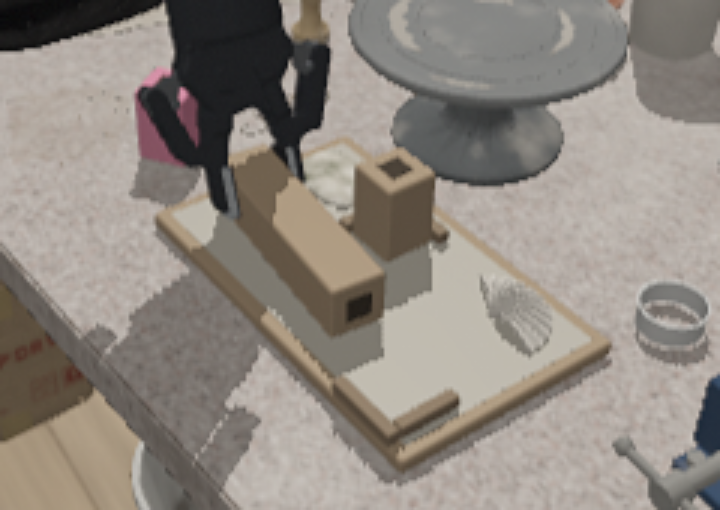

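The fingers have the head end, with a gap of 39.5 mm. Next I'll tip it in small arcs about the foot edge and watch the force.

```bash
cat >> h.py <<'E'
def arc(piv,ang,n=5,shift=(0,0,0),yaw=-2,gap=3.4):
    """turn the held post by ang deg about the pivot line; shift added linearly"""
    p0,R0=load(); ax=Ro.from_euler("z",yaw,degrees=True).apply([1,0,0]); out=[]
    for k in range(1,n+1):
        r=Ro.from_rotvec(ax*np.radians(ang*k/n)); out.append((r.apply(p0-piv)+piv+np.array(shift)*k/n,r*R0))
    return rows(out,gap)
def st():
    s=sense(); print(round(s["time"],2),s["tool_pos"].round(1),s["tcp_rot"].round(1),"F",s["ft_force"].round(1),"T",s["wrist_torque"].round(2),round(s["finger_gap"],1),s["joint_pos"].round()); p,R=load(); print("cmd",p.round(1)); return s
E
python3 - <<'E'
from h import *
arc(np.array([456.5,16.5,12]),15)
E
```

```text
0.052 0 0 0 0.29 -0.6 3.4; 0.105 0 0 0 0.62 -1.17 3.4; 0.157 0 0 0 0.98 -1.74 3.4; 0.209 0 0 0 1.36 -2.28 3.4; 0.262 0 0 0 1.77 -2.8 3.4
```

>>> apply_moves:
  targets: "0.052 0 0 0 0.29 -0.6 3.4; 0.105 0 0 0 0.62 -1.17 3.4; 0.157 0 0 0 0.98 -1.74 3.4; 0.209 0 0 0 1.36 -2.28 3.4; 0.262 0 0 0 1.77 -2.8 3.4"

```text
time: 4.6
tool_pos: [460.2, 135.8, 55.5]
tcp_rot: [175.1, -0.0, -2.0]
ft_force: [-0.1, 0.1, -2.3]
finger_gap: 39.0
```

Run:
```python
from h import *
st(); arc(np.array([456.5,16.5,12]),15)
```

```text
4.6 [460.2 135.8  55.5] [175.1  -0.   -2. ] F [-0.1  0.1 -2.3] T [ 0.26 -0.02  0.01] 39.0 [ 14.  -0. 112.  -5.  69.  18.]
cmd [460.2 135.8  55. ]
0.052 0 0 0 0.29 -0.6 3.4; 0.105 0 0 0 0.62 -1.17 3.4; 0.157 0 0 0 0.98 -1.74 3.4; 0.209 0 0 0 1.36 -2.28 3.4; 0.262 0 0 0 1.77 -2.8 3.4
```

Run:
```python
from h import *
p,R=load(); 
# undo the saved plan (not executed)
p0=np.array([460.2,135.8,55.0]); Rb=R*Ro.from_rotvec([-.262,0,0]); p1=p-Rb.apply([0,17.7,-28.0]); print(p1); save(p1,Rb)
arc(np.array([456.5,16.5,12]),15,shift=(0,0,-1))
```

```text
[460.18904709 135.82990166  55.01940335]
0.052 0 0 0 0.29 -0.58 3.4; 0.105 0 0 0 0.62 -1.13 3.4; 0.157 0 0 0 0.97 -1.68 3.4; 0.209 0 0 0 1.35 -2.2 3.4; 0.262 0 0 0 1.76 -2.7 3.4
```

>>> apply_moves:
  targets: "0.052 0 0 0 0.29 -0.58 3.4; 0.105 0 0 0 0.62 -1.13 3.4; 0.157 0 0 0 0.97 -1.68 3.4; 0.209 0 0 0 1.35 -2.2 3.4; 0.262 0 0 0 1.76 -2.7 3.4"

```text
time: 5.1
tool_pos: [459.8, 120.6, 84.3]
tcp_rot: [-169.9, -0.1, -2.0]
ft_force: [-2.4, -0.0, -0.7]
finger_gap: 39.6
```

Run:
```python
from h import *
st()
im2=snapshot("side");cv2.imwrite("pics/s3.png",cv2.resize(im2[130:300,180:380,::-1],None,fx=4,fy=3.5))
```

```text
5.1 [459.8 120.6  84.3] [-1.699e+02 -1.000e-01 -2.000e+00] F [-2.4 -0.  -0.7] T [-0.12  0.27 -0.1 ] 39.6 [  1.  -7. 116.  11.  70.  -1.]
cmd [459.7 120.7  83.5]
```

View pics/s3.png

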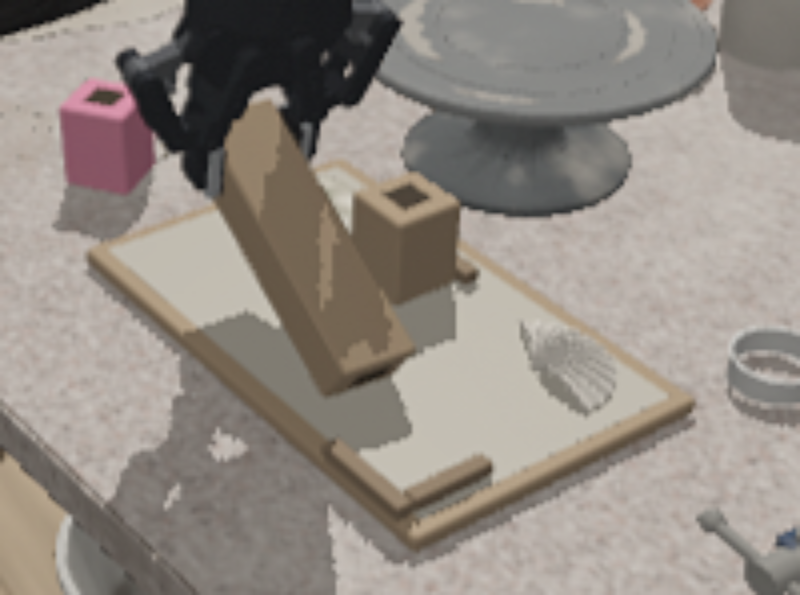

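The post is tilted 30° with its foot edge on the shelf, and the torque shows foot contact. Continuing.

Run:
```python
from h import *
arc(np.array([456.5,16.5,11]),18,shift=(0,0,-.4))
```

```text
0.063 0 0 0 0.36 -0.71 3.4; 0.126 0 0 0 0.76 -1.39 3.4; 0.188 0 0 0 1.21 -2.04 3.4; 0.251 0 0 0 1.69 -2.67 3.4; 0.314 0 0 0 2.22 -3.26 3.4
```

>>> apply_moves:
  targets: "0.063 0 0 0 0.36 -0.71 3.4; 0.126 0 0 0 0.76 -1.39 3.4; 0.188 0 0 0 1.21 -2.04 3.4; 0.251 0 0 0 1.69 -2.67 3.4; 0.314 0 0 0 2.22 -3.26 3.4"

```text
time: 5.65
tool_pos: [459.4, 93.2, 113.4]
tcp_rot: [-151.9, -0.1, -2.0]
ft_force: [-3.0, 1.7, 4.9]
finger_gap: 39.6
```

Run:
```python
from h import *
st()
arc(np.array([456.5,16.5,11]),15,shift=(0,0,-.2))
```

```text
5.65 [459.4  93.2 113.4] [-1.519e+02 -1.000e-01 -2.000e+00] F [-3.   1.7  4.9] T [0.03 0.69 0.04] 39.6 [-16.  -6. 117.  28.  79. -22.]
cmd [458.7  93.2 111.7]
0.052 0 0 0 0.29 -0.59 3.4; 0.105 0 0 0 0.62 -1.17 3.4; 0.157 0 0 0 0.98 -1.72 3.4; 0.209 0 0 0 1.36 -2.26 3.4; 0.262 0 0 0 1.77 -2.78 3.4
```

>>> apply_moves:
  targets: "0.052 0 0 0 0.29 -0.59 3.4; 0.105 0 0 0 0.62 -1.17 3.4; 0.157 0 0 0 0.98 -1.72 3.4; 0.209 0 0 0 1.36 -2.26 3.4; 0.262 0 0 0 1.77 -2.78 3.4"

```text
time: 6.15
tool_pos: [458.7, 64.5, 130.4]
tcp_rot: [-136.9, -0.1, -1.9]
ft_force: [-2.2, 0.5, 13.6]
finger_gap: 39.3
```

Run:
```python
from h import *
st()
arc(np.array([456.5,16.5,11]),15,shift=(0,0,0))
```

```text
6.15 [458.7  64.5 130.4] [-1.369e+02 -1.000e-01 -1.900e+00] F [-2.2  0.5 13.6] T [0.9  0.8  0.23] 39.3 [-28.   1. 114.  38.  88. -36.]
cmd [457.7  64.5 127.9]
0.052 0 0 0 0.29 -0.59 3.4; 0.105 0 0 0 0.61 -1.17 3.4; 0.157 0 0 0 0.97 -1.73 3.4; 0.209 0 0 0 1.35 -2.27 3.4; 0.262 0 0 0 1.76 -2.79 3.4
```

>>> apply_moves:
  targets: "0.052 0 0 0 0.27 -0.61 3.4; 0.105 0 0 0 0.57 -1.2 3.4; 0.157 0 0 0 0.92 -1.78 3.4; 0.209 0 0 0 1.28 -2.33 3.4; 0.262 0 0 0 1.67 -2.87 3.4"

```text
time: 6.65
tool_pos: [457.5, 32.1, 139.8]
tcp_rot: [-121.9, -0.1, -1.9]
ft_force: [-1.0, -2.2, 13.7]
finger_gap: 39.4
```

Run:
```python
from h import *
p,R=load(); save(p+[0,0,1.2],R)
st()
im2=snapshot("side");cv2.imwrite("pics/s4.png",cv2.resize(im2[130:300,180:380,::-1],None,fx=4,fy=3.5))
```

```text
6.65 [457.5  32.1 139.8] [-1.219e+02 -1.000e-01 -1.900e+00] F [-1.  -2.2 13.7] T [0.8  0.39 0.31] 39.4 [-37.  13. 108.  44.  98. -46.]
cmd [456.6  32.6 137.6]
```

View pics/s4.png

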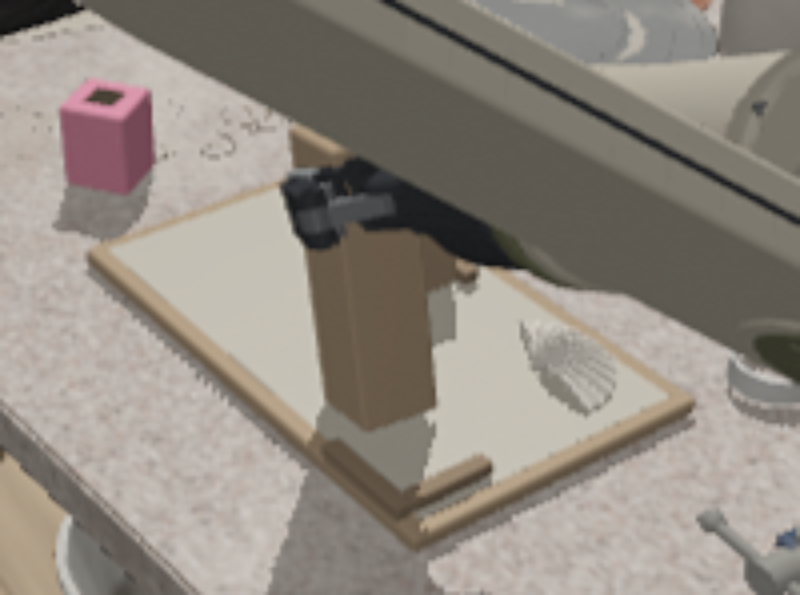

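Run:
```python
from h import *
arc(np.array([456.5,16.5,11.5]),12,shift=(0,0,.6))
```

```text
0.042 0 0 0 0.22 -0.49 3.4; 0.084 0 0 0 0.46 -0.96 3.4; 0.126 0 0 0 0.73 -1.42 3.4; 0.168 0 0 0 1.01 -1.88 3.4; 0.209 0 0 0 1.31 -2.32 3.4
```

>>> apply_moves:
  targets: "0.042 0 0 0 0.22 -0.49 3.4; 0.084 0 0 0 0.46 -0.96 3.4; 0.126 0 0 0 0.73 -1.42 3.4; 0.168 0 0 0 1.01 -1.88 3.4; 0.209 0 0 0 1.31 -2.32 3.4"

```text
time: 7.2
tool_pos: [457.0, 5.6, 141.2]
tcp_rot: [-109.9, -0.2, -1.9]
ft_force: [3.8, 2.8, 21.2]
finger_gap: 39.3
```

Run:
```python
from h import *
st()
for c in ["top","side","wrist"]:
    im=snapshot(c); cv2.imwrite(f"pics/u_{c}.png",im[:,:,::-1])
    for q in ["post","post_foot","empty_place"]:
        print(c,q,[(np.round(d["at"]).tolist(),round(d["confidence"],2)) for d in place_of(c,q)][:3])
a=cv2.imread("pics/u_side.png")[170:300,200:400];b=cv2.imread("pics/u_wrist.png");c=cv2.imread("pics/u_top.png")[130:260,180:380]
v=np.vstack([cv2.resize(a,(400,260)),cv2.resize(c,(400,260))]); cv2.imwrite("pics/u.png",np.hstack([v,cv2.resize(b,(400,520))[:, :]]))
```

```text
7.2 [457.    5.6 141.2] [-109.9   -0.2   -1.9] F [ 3.8  2.8 21.2] T [ 2.97 -0.3  -0.4 ] 39.3 [-42.  25. 103.  48. 106. -51.]
cmd [455.7   6.  138.7]
top post [([207.0, 298.0], 0.6)]
top post_foot [([205.0, 308.0], 0.69), ([167.0, 227.0], 0.58)]
top empty_place []
side post [([208.0, 268.0], 0.82)]
side post_foot [([246.0, 274.0], 0.78)]
side empty_place [([259.0, 282.0], 0.55)]
wrist post [([288.0, 258.0], 0.83)]
wrist post_foot []
wrist empty_place []
```

View pics/u.png

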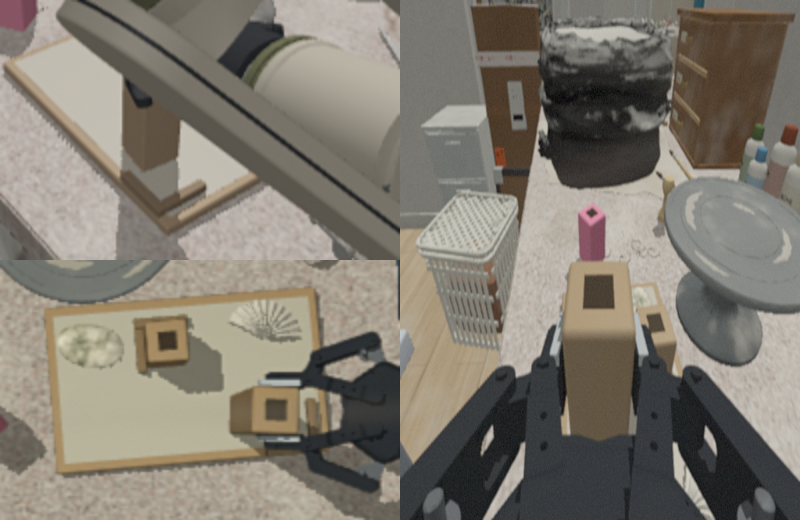

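The post is close to upright. It is pressing down at 21 N, so I'll ease that off and then open the fingers a little so it settles flat on its foot.

Run:
```python
from h import *
p,R=load(); rows(lin(p+[0,0,2.0],R,4),3.4)
```

```text
0 0 0 0 -0.05 -0.02 3.4; 0 0 0 0 -0.09 -0.03 3.4; 0 0 0 0 -0.14 -0.05 3.4; 0 0 0 0 -0.19 -0.07 3.4; 0 0 0 0 -0.19 -0.07 3.4
```

>>> apply_moves:
  targets: "0 0 0 0 -0.05 -0.02 3.4; 0 0 0 0 -0.09 -0.03 3.4; 0 0 0 0 -0.14 -0.05 3.4; 0 0 0 0 -0.19 -0.07 3.4; 0 0 0 0 -0.19 -0.07 3.4"

```text
time: 8.3
tool_pos: [456.1, 6.1, 141.2]
tcp_rot: [-110.1, -0.0, -2.0]
ft_force: [3.9, 0.8, 5.7]
finger_gap: 39.1
```

Run:
```python
from h import *
st()
```

```text
8.3 [456.1   6.1 141.2] [-110.1   -0.    -2. ] F [3.9 0.8 5.7] T [ 0.32 -0.48 -0.48] 39.1 [-42.  25. 103.  48. 106. -51.]
cmd [455.7   6.  140.8]
```

>>> apply_moves:
  targets: "0 0 0 0 0 0 4.1; 0 0 0 0 0 0 4.3; 0 0 0 0 0 0 4.6; 0 0 0 0 0 0 4.6; 0 0 0 0 0 0 4.6"

```text
time: 8.8
tool_pos: [455.5, 6.2, 140.6]
tcp_rot: [-110.0, 0.0, -2.0]
ft_force: [0.1, 0.4, -0.6]
finger_gap: 46.1
```

Run:
```python
from h import *
st()
for c in ["top","side","wrist"]:
    im=snapshot(c); cv2.imwrite(f"pics/v_{c}.png",im[:,:,::-1])
a=cv2.imread("pics/v_side.png")[190:290,220:340];b=cv2.imread("pics/v_wrist.png")[170:330,180:340];c=cv2.imread("pics/v_top.png")[170:250,270:370]
v=np.vstack([cv2.resize(a,(360,300)),cv2.resize(c,(360,288))]); cv2.imwrite("pics/v.png",np.hstack([v,cv2.resize(b,(430,588))]))
```

```text
8.8 [455.5   6.2 140.6] [-110.    0.   -2.] F [ 0.1  0.4 -0.6] T [-0.5   0.04 -0.02] 46.1 [-42.  25. 103.  48. 106. -51.]
cmd [455.7   6.  140.8]
```

View pics/v.png

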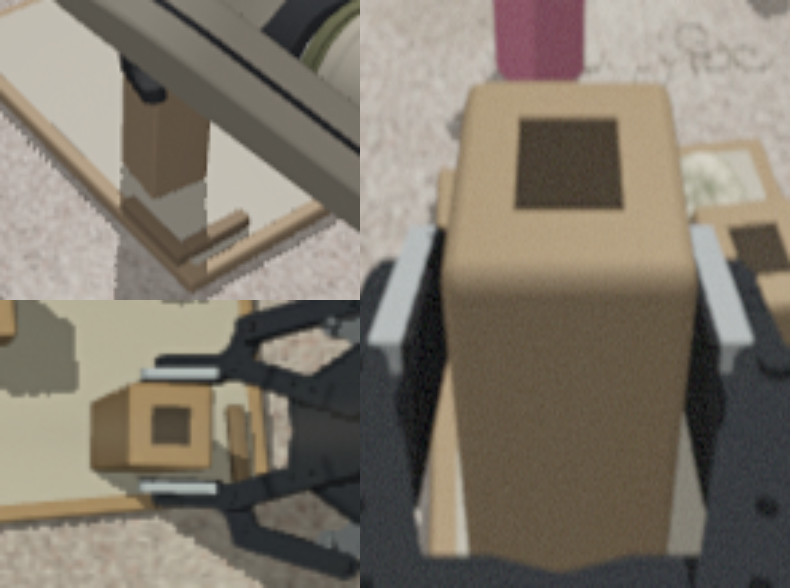

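Run:
```python
from h import *
s=sense()
for rc in [(193,221.7),(193,293.5),(248,211.6),(248,305.4)]: print("wrist",pix2w("wrist",rc,172,s).round(1))
for rc in [(193,306.1),(193,328.6),(216,328.6),(216,306.1)]: print("top",pix2w("top",rc,172).round(1))
# side: foot corners seen (crop scale 3): (122,170?) (155,197) (207,180)
for X,Y in [(122,172),(155,197),(207,178)]: print("side foot",pix2w("side",(190+Y/3,220+X/3),12).round(1))
for X,Y in [(120,202),(183,247),(248,212)]: print("side lip top",pix2w("side",(190+Y/3,220+X/3),22).round(1))
```

```text
wrist [439.1  12.  172. ]
wrist [475.5  10.7 172. ]
wrist [437.4 -25.9 172. ]
wrist [474.5 -27.2 172. ]
top [474.   13.8 172. ]
top [473.8 -24.2 172. ]
top [435.2 -23.5 172. ]
top [435.5  14.3 172. ]
side foot [435.    5.6  12. ]
side foot [440.9 -22.9  12. ]
side foot [477.1 -25.6  12. ]
side lip top [415.3 -23.8  22. ]
side lip top [427.6 -72.3  22. ]
side lip top [475.5 -69.1  22. ]
```

The post now stands unaided with its centre near (455.5,-5.5) and its yaw about -2°. Before regripping lower, I'll check where the blue vise is relative to the hand.

Run:
```python
from h import *
im=cv2.imread("pics/top0.png"); h=cv2.cvtColor(im,cv2.COLOR_BGR2HSV)
m=cv2.inRange(h,(100,90,30),(130,255,255)); n,l,st_,c=cv2.connectedComponentsWithStats(m)
for i in range(1,n):
    if st_[i,4]>30:
        x,y,w,hh,a=st_[i]; print("blue",x,y,w,hh,a,[pix2w("top",rc,60).round() for rc in [(y,x),(y+hh,x)]])
# anything tall right of shelf: print world of image bottom/right area
print(pix2w("top",(209,324+40),0), pix2w("top",(383,511),0))
# coarse std map of region right of shelf to see objects vs table
g=im[140:300:12,345:512:12]; 
for r in range(140,300,10): print(r,[tuple(int(v) for v in im[r-3:r+4,c-3:c+4].reshape(-1,3).mean(0)//16) for c in range(350,510,16)])
```

```text
blue 95 0 10 5 39 [array([864., 409.,  60.]), array([854., 409.,  60.])]
blue 336 52 37 40 558 [array([761., -65.,  60.]), array([680., -64.,  60.])]
blue 379 118 47 42 1323 [array([ 628., -148.,   60.]), array([ 545., -145.,   60.])]
[ 451.65769253 -130.12583197    0.        ] [  95.90790235 -422.71299138    0.        ]
140 [(8, 9, 9), (8, 9, 10), (4, 3, 2), (5, 4, 3), (5, 4, 3), (8, 9, 10), (8, 9, 10), (8, 9, 9), (8, 9, 10), (5, 8, 9)]
150 [(8, 9, 9), (8, 9, 9), (4, 3, 2), (4, 3, 1), (4, 3, 1), (8, 9, 10), (8, 9, 10), (8, 9, 9), (8, 9, 9), (5, 8, 9)]
160 [(8, 9, 9), (8, 9, 9), (6, 6, 6), (6, 6, 6), (7, 8, 8), (8, 9, 10), (8, 9, 10), (8, 9, 9), (8, 9, 9), (5, 7, 8)]
170 [(8, 9, 9), (8, 9, 9), (8, 9, 9), (8, 9, 10), (8, 9, 10), (8, 9, 10), (8, 9, 10), (8, 9, 9), (8, 9, 9), (5, 8, 9)]
180 [(8, 9, 9), (8, 9, 9), (7, 8, 9), (7, 7, 8), (7, 8, 8), (8, 9, 9), (8, 9, 9), (8, 9, 9), (8, 9, 10), (6, 8, 9)]
190 [(8, 9, 10), (8, 9, 10), (8, 9, 9), (8, 9, 10), (8, 9, 10), (8, 9, 9), (8, 9, 9), (8, 9, 10), (8, 9, 9), (5, 7, 9)]
200 [(8, 9, 9), (8, 9, 10), (8, 9, 10), (8, 9, 10), (8, 9, 10), (8, 9
[... 403 characters left out ...]
 9)]
240 [(8, 9, 9), (8, 9, 10), (8, 8, 9), (8, 9, 9), (7, 8, 8), (8, 9, 10), (7, 8, 8), (8, 9, 9), (8, 9, 9), (5, 7, 8)]
250 [(8, 9, 10), (8, 9, 10), (8, 9, 10), (8, 9, 10), (7, 8, 9), (6, 7, 7), (8, 9, 9), (8, 9, 9), (7, 8, 9), (5, 7, 9)]
260 [(8, 9, 9), (8, 9, 9), (8, 8, 9), (7, 8, 9), (7, 8, 9), (6, 8, 9), (5, 8, 9), (5, 8, 9), (5, 8, 9), (5, 8, 9)]
270 [(5, 7, 8), (5, 7, 9), (5, 8, 9), (6, 8, 9), (6, 8, 9), (5, 8, 9), (5, 7, 9), (5, 7, 9), (5, 7, 9), (5, 8, 9)]
280 [(5, 7, 9), (5, 7, 9), (5, 7, 9), (6, 8, 9), (6, 8, 9), (6, 8, 9), (5, 8, 9), (5, 8, 9), (5, 8, 9), (5, 8, 9)]
290 [(5, 8, 9), (5, 8, 9), (5, 8, 9), (6, 8, 9), (6, 8, 9), (5, 8, 9), (5, 8, 9), (5, 8, 9), (5, 8, 9), (5, 8, 9)]
```

Run:
```python
from h import *
p,R=load(); print(p,R.as_euler("xyz",degrees=True)); rows(lin(p+[0,5,-45],R,5),4.6)
```

```text
[455.67227161   6.01588665 140.75764338] [-1.10015740e+02  5.45357004e-03 -1.99630656e+00]
0 0 0 0 0.81 0.4 4.6; 0 0 0 -0.01 1.62 0.8 4.6; 0 0 0 -0.01 2.43 1.21 4.6; 0 0 0 -0.01 3.25 1.61 4.6; 0 0 0 -0.02 4.06 2.01 4.6
```

>>> apply_moves:
  targets: "0 0 0 0 0.81 0.4 4.6; 0 0 0 -0.01 1.62 0.8 4.6; 0 0 0 -0.01 2.43 1.21 4.6; 0 0 0 -0.01 3.25 1.61 4.6; 0 0 0 -0.02 4.06 2.01 4.6"

```text
time: 9.45
tool_pos: [455.4, 11.4, 94.7]
tcp_rot: [-110.0, 0.0, -2.0]
ft_force: [-0.6, -0.4, -0.9]
finger_gap: 46.3
```

>>> apply_moves:
  targets: "0 0 0 0 0 0 3.4; 0 0 0 0 0 0 3.4; 0 0 0 0 0 0 3.4; 0 0 0 0 0 0 3.4; 0 0 0 0 0 0 3.4"
  force: 30

```text
time: 9.95
tool_pos: [455.8, 11.0, 95.9]
tcp_rot: [-110.0, -0.0, -2.0]
ft_force: [-0.4, 0.2, -2.7]
finger_gap: 39.7
```

Run:
```python
from h import *
st(); p,R=load()
c=np.array([455.7,-5.5]); y=np.radians(6.4)
# rotate about vertical through post centre, and shift centre to (452,-33); 10 rows
out=[]
for k in range(1,11):
    f=k/10; r=Ro.from_rotvec([0,0,y*f]); q=r.apply(p-[*c,0])+[*c,0]+np.array([-4,-27,-0.3])*f; out.append((q,r*R))
rows(out,3.4)
```

```text
9.95 [455.8  11.   95.9] [-110.   -0.   -2.] F [-0.4  0.2 -2.7] T [-0.93  0.06 -0.02] 39.7 [-42.  30. 102.  47. 103. -55.]
cmd [455.6  11.   95.7]
0 -0.01 -0.004 -0.05 0.1 -0.25 3.4; 0 -0.021 -0.008 -0.1 0.19 -0.51 3.4; 0 -0.031 -0.011 -0.15 0.29 -0.76 3.4; 0 -0.042 -0.015 -0.2 0.38 -1.02 3.4; 0 -0.052 -0.019 -0.24 0.48 -1.27 3.4
0 -0.011 -0.004 -0.07 0.1 -0.26 3.4; 0 -0.021 -0.008 -0.13 0.19 -0.51 3.4; 0 -0.032 -0.012 -0.2 0.29 -0.76 3.4; 0 -0.042 -0.015 -0.26 0.38 -1.02 3.4; 0 -0.053 -0.019 -0.32 0.48 -1.27 3.4
```

The fingers may have closed while the arm was still settling upward. I'll press down slightly before sliding.

Run:
```python
from h import *
R=Ro.from_euler("xyz",[-110.0157,0.00545,-1.9963],degrees=True); p=np.array([455.65,11.0,95.74]); save(p,R)
rows(lin(p+[0,0,-1.5],R,3),3.4)
```

```text
0 0 0 0 0.05 0.02 3.4; 0 0 0 0 0.09 0.03 3.4; 0 0 0 0 0.14 0.05 3.4; 0 0 0 0 0.14 0.05 3.4; 0 0 0 0 0.14 0.05 3.4
```

>>> apply_moves:
  targets: "0 0 0 0 0.05 0.02 3.4; 0 0 0 0 0.09 0.03 3.4; 0 0 0 0 0.14 0.05 3.4; 0 0 0 0 0.14 0.05 3.4; 0 0 0 0 0.14 0.05 3.4"

```text
time: 10.45
tool_pos: [455.6, 11.1, 94.2]
tcp_rot: [-110.0, 0.0, -2.0]
ft_force: [-0.3, -0.0, -3.5]
finger_gap: 39.7
```

Run:
```python
from h import *
st(); p,R=load()
c=np.array([455.7,-5.5]); y=np.radians(6.4)
out=[]
for k in range(1,11):
    f=k/10; r=Ro.from_rotvec([0,0,y*f]); q=r.apply(p-[*c,0])+[*c,0]+np.array([-4,-27,0])*f; out.append((q,r*R))
rows(out,3.4)
```

```text
10.45 [455.6  11.1  94.2] [-110.    0.   -2.] F [-0.3 -0.  -3.5] T [-0.93  0.09  0.04] 39.7 [-42.  30. 102.  47. 102. -55.]
cmd [455.6  11.   94.3]
0 -0.01 -0.004 -0.05 0.09 -0.26 3.4; 0 -0.021 -0.008 -0.1 0.19 -0.51 3.4; 0 -0.031 -0.011 -0.15 0.28 -0.77 3.4; 0 -0.042 -0.015 -0.2 0.37 -1.02 3.4; 0 -0.052 -0.019 -0.24 0.47 -1.28 3.4
0 -0.011 -0.004 -0.07 0.09 -0.25 3.4; 0 -0.021 -0.008 -0.13 0.18 -0.51 3.4; 0 -0.032 -0.012 -0.2 0.27 -0.76 3.4; 0 -0.042 -0.015 -0.26 0.37 -1.02 3.4; 0 -0.053 -0.019 -0.32 0.46 -1.27 3.4
```

Run:
```python
from h import *
R=Ro.from_euler("xyz",[-110.0157,0.00545,-1.9963],degrees=True); p=np.array([455.65,11.0,94.27]); save(p,R)
rows(lin(p+[0,0,-1.2],R,3),3.4)
im=snapshot("side"); cv2.imwrite("pics/x.png",cv2.resize(im[200:280,220:320,::-1],None,fx=6,fy=6,interpolation=cv2.INTER_CUBIC))
```

```text
0 0 0 0 0.04 0.01 3.4; 0 0 0 0 0.08 0.03 3.4; 0 0 0 0 0.11 0.04 3.4; 0 0 0 0 0.11 0.04 3.4; 0 0 0 0 0.11 0.04 3.4
```

>>> apply_moves:
  targets: "0 0 0 0 0.04 0.01 3.4; 0 0 0 0 0.08 0.03 3.4; 0 0 0 0 0.11 0.04 3.4; 0 0 0 0 0.11 0.04 3.4; 0 0 0 0 0.11 0.04 3.4"

```text
time: 11.0
tool_pos: [455.8, 11.0, 93.6]
tcp_rot: [-110.0, -0.0, -2.0]
ft_force: [-0.6, -1.3, 3.9]
finger_gap: 39.7
```

Run:
```python
from h import *
st()
```

```text
11.0 [455.8  11.   93.6] [-110.   -0.   -2.] F [-0.6 -1.3  3.9] T [0.05 0.27 0.2 ] 39.7 [-42.  30. 102.  47. 102. -55.]
cmd [455.6  11.   93.1]
```

View pics/x.png

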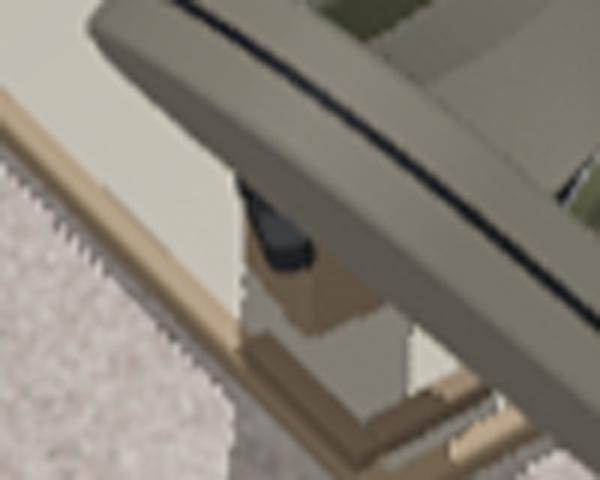

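The foot is down again, with Fz at +3.9 N. Now I'll turn it 6.4° and slide it toward the stop, keeping that light pressure.

Run:
```python
from h import *
p,R=load()
c=np.array([455.7,-5.5]); y=np.radians(6.4)
out=[]
for k in range(1,11):
    f=k/10; r=Ro.from_rotvec([0,0,y*f]); q=r.apply(p-[*c,0])+[*c,0]+np.array([-4,-27,0])*f; out.append((q,r*R))
rows(out,3.4)
```

```text
0 -0.01 -0.004 -0.05 0.09 -0.26 3.4; 0 -0.021 -0.008 -0.1 0.19 -0.51 3.4; 0 -0.031 -0.011 -0.15 0.28 -0.77 3.4; 0 -0.042 -0.015 -0.2 0.37 -1.02 3.4; 0 -0.052 -0.019 -0.24 0.47 -1.28 3.4
0 -0.011 -0.004 -0.07 0.09 -0.25 3.4; 0 -0.021 -0.008 -0.13 0.18 -0.51 3.4; 0 -0.032 -0.012 -0.2 0.27 -0.76 3.4; 0 -0.042 -0.015 -0.26 0.37 -1.02 3.4; 0 -0.053 -0.019 -0.32 0.46 -1.27 3.4
```

>>> apply_moves:
  targets: "0 -0.01 -0.004 -0.05 0.09 -0.26 3.4; 0 -0.021 -0.008 -0.1 0.19 -0.51 3.4; 0 -0.031 -0.011 -0.15 0.28 -0.77 3.4; 0 -0.042 -0.015 -0.2 0.37 -1.02 3.4; 0 -0.052 -0.019 -0.24 0.47 -1.28 3.4"

```text
time: 11.5
tool_pos: [452.7, -2.4, 93.3]
tcp_rot: [-110.0, -0.0, 1.2]
ft_force: [0.7, 4.4, 6.7]
finger_gap: 39.6
```

Run:
```python
from h import *
st()
```

```text
11.5 [452.7  -2.4  93.3] [-110.    -0.     1.2] F [0.7 4.4 6.7] T [ 0.87  0.08 -0.17] 39.6 [-42.  32.  99.  45. 105. -56.]
cmd [449.9 -16.1  93.1]
```

>>> apply_moves:
  targets: "0 -0.011 -0.004 -0.07 0.09 -0.25 3.4; 0 -0.021 -0.008 -0.13 0.18 -0.51 3.4; 0 -0.032 -0.012 -0.2 0.27 -0.76 3.4; 0 -0.042 -0.015 -0.26 0.37 -1.02 3.4; 0 -0.053 -0.019 -0.32 0.46 -1.27 3.4"

```text
time: 12.0
tool_pos: [449.8, -16.1, 93.3]
tcp_rot: [-110.0, 0.0, 4.5]
ft_force: [1.0, 5.0, 5.9]
finger_gap: 39.8
```

Run:
```python
from h import *
s=st()
for c in ["top","wrist"]:
    im=snapshot(c); cv2.imwrite(f"pics/y_{c}.png",im[:,:,::-1])
b=cv2.imread("pics/y_wrist.png")[150:384,160:360];c=cv2.imread("pics/y_top.png")[180:240,290:370]
cv2.imwrite("pics/y.png",np.hstack([cv2.resize(c,(480,360),interpolation=cv2.INTER_CUBIC),cv2.resize(b,(308,360))]))
```

```text
12.0 [449.8 -16.1  93.3] [-110.     0.     4.5] F [1.  5.  5.9] T [ 0.78  0.09 -0.2 ] 39.8 [-42.  35.  95.  43. 107. -56.]
cmd [449.9 -16.1  93.1]
```

View pics/y.png

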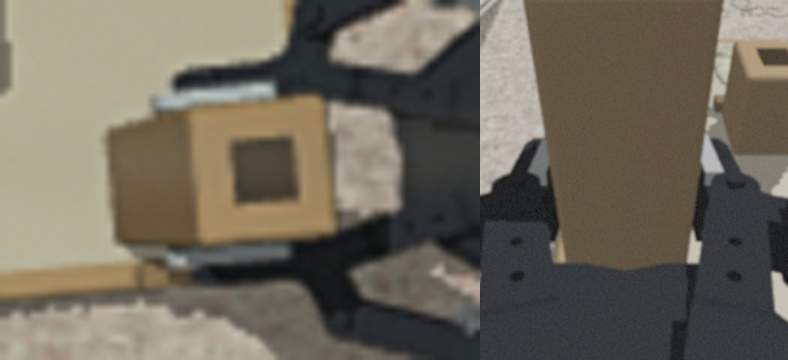

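>>> apply_moves:
  targets: "0 0 0 0 0.05 -0.13 3.4; 0 0 0 0 0.1 -0.26 3.4; 0 0 0 0 0.14 -0.39 3.4; 0 0 0 0 0.19 -0.53 3.4; 0 0 0 0 0.24 -0.66 3.4"

```text
time: 12.6
tool_pos: [450.3, -22.9, 93.3]
tcp_rot: [-110.0, 0.0, 4.4]
ft_force: [-0.5, 3.5, 6.0]
finger_gap: 40.2
```

>>> apply_moves:
  targets: "0 0 0 0 0.01 -0.03 3.4; 0 0 0 0 0.02 -0.06 3.4; 0 0 0 0 0.03 -0.08 3.4; 0 0 0 0 0.04 -0.11 3.4; 0 0 0 0 0.05 -0.14 3.4"

```text
time: 13.1
tool_pos: [450.4, -24.4, 93.2]
tcp_rot: [-110.0, 0.0, 4.4]
ft_force: [-0.1, 3.9, 4.7]
finger_gap: 39.4
```

>>> apply_moves:
  targets: "0 0 0 0 0.01 -0.03 3.4; 0 0 0 0 0.02 -0.06 3.4; 0 0 0 0 0.03 -0.08 3.4; 0 0 0 0 0.04 -0.11 3.4; 0 0 0 0 0.05 -0.14 3.4"

```text
time: 13.6
tool_pos: [450.5, -25.8, 93.3]
tcp_rot: [-110.0, 0.0, 4.4]
ft_force: [-0.1, 2.7, 4.8]
finger_gap: 39.5
```

>>> apply_moves:
  targets: "0 0 0 0 0.01 -0.03 3.4; 0 0 0 0 0.02 -0.06 3.4; 0 0 0 0 0.03 -0.08 3.4; 0 0 0 0 0.04 -0.11 3.4; 0 0 0 0 0.05 -0.14 3.4"

```text
time: 14.1
tool_pos: [450.6, -27.3, 93.2]
tcp_rot: [-110.0, 0.0, 4.4]
ft_force: [-0.4, 3.2, 4.6]
finger_gap: 39.6
```

>>> apply_moves:
  targets: "0 0 0 0 0.01 -0.03 3.4; 0 0 0 0 0.02 -0.06 3.4; 0 0 0 0 0.03 -0.08 3.4; 0 0 0 0 0.04 -0.11 3.4; 0 0 0 0 0.05 -0.14 3.4"

```text
time: 14.6
tool_pos: [450.9, -28.7, 93.3]
tcp_rot: [-110.0, 0.0, 4.4]
ft_force: [1.7, 6.2, 3.7]
finger_gap: 39.7
```

>>> apply_moves:
  targets: "0 0 0 0 0.01 -0.03 3.4; 0 0 0 0 0.02 -0.06 3.4; 0 0 0 0 0.03 -0.08 3.4; 0 0 0 0 0.04 -0.11 3.4; 0 0 0 0 0.05 -0.14 3.4"

```text
time: 15.1
tool_pos: [451.0, -30.2, 93.3]
tcp_rot: [-110.0, -0.0, 4.4]
ft_force: [0.2, 5.5, 5.2]
finger_gap: 39.8
```

Run:
```python
from h import *
s=sense(); print(s["ft_force"].round(1),s["wrist_torque"].round(2))
p,R=load(); d=np.array([0,2.4+0.5*5,-6.6-1.4*5]); save(p+R.apply(d),R); print(load()[0])
for c in ["top","wrist","side"]:
    im=snapshot(c); cv2.imwrite(f"pics/z_{c}.png",im[:,:,::-1])
A=cv2.imread("pics/y_wrist.png");B=cv2.imread("pics/z_wrist.png")
c=cv2.imread("pics/z_top.png")[180:240,290:370]; d=cv2.imread("pics/z_side.png")[215:285,225:325]
l=np.vstack([cv2.resize(c,(400,300),interpolation=cv2.INTER_CUBIC),cv2.resize(d,(400,280),interpolation=cv2.INTER_CUBIC)])
r=np.hstack([cv2.resize(m[60:330,200:310],(198,580)) for m in (A,B)])
cv2.imwrite("pics/z.png",np.hstack([l,r]))
g=lambda m:m[:,235:275].mean((1,2)).round().astype(int)
a,b=g(A),g(B); 
print("edge A",[ (i,int(a[i+1]-a[i])) for i in range(20,300) if abs(a[i+1]-a[i])>8]); print("edge B",[ (i,int(b[i+1]-b[i])) for i in range(20,300) if abs(b[i+1]-b[i])>8])
```

```text
[0.2 5.5 5.2] [ 0.95 -0.13 -0.16]
[450.96360361 -30.5276206   93.14038494]
edge A [(20, -13), (100, 43), (101, 62), (102, 18), (107, -29), (108, -36), (109, -9), (126, 24), (127, 37), (128, 16)]
edge B [(20, -10), (100, 36), (101, 58), (102, 22), (107, -28), (108, -38), (109, -11), (128, 12), (129, 46), (130, 22)]
```

View pics/z.png

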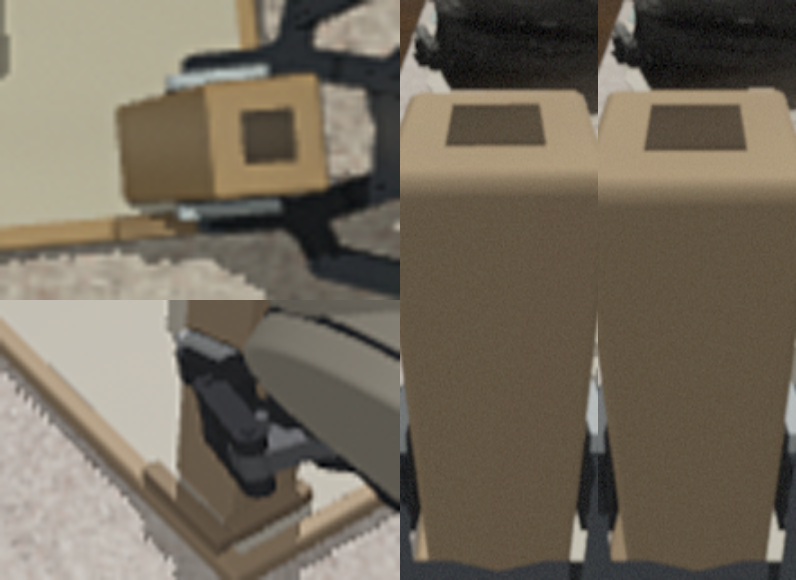

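The post now leans lightly on the -y lip: the bore's near edge moved from row 127 to 129 in the wrist view, about 1–2° of lean. I'll back off 1 mm and slide -x toward the other lip.

>>> apply_moves:
  targets: "0 0 0 -0.05 -0.02 0.05 3.4; 0 0 0 -0.15 -0.03 0.09 3.4; 0 0 0 -0.25 -0.03 0.09 3.4; 0 0 0 -0.35 -0.03 0.09 3.4; 0 0 0 -0.4 -0.03 0.09 3.4"

```text
time: 15.75
tool_pos: [447.7, -30.2, 93.3]
tcp_rot: [-110.1, -0.1, 4.4]
ft_force: [4.5, 3.0, 4.4]
finger_gap: 39.6
```

>>> apply_moves:
  targets: "0 0 0 -0.03 0 0 3.4; 0 0 0 -0.06 0 0 3.4; 0 0 0 -0.09 0 0 3.4; 0 0 0 -0.12 0 0 3.4; 0 0 0 -0.15 0 0 3.4"

```text
time: 16.25
tool_pos: [446.3, -30.3, 93.3]
tcp_rot: [-110.1, -0.1, 4.4]
ft_force: [4.2, 4.2, 4.6]
finger_gap: 39.6
```

>>> apply_moves:
  targets: "0 0 0 -0.03 0 0 3.4; 0 0 0 -0.06 0 0 3.4; 0 0 0 -0.09 0 0 3.4; 0 0 0 -0.12 0 0 3.4; 0 0 0 -0.15 0 0 3.4"

```text
time: 16.75
tool_pos: [445.7, -30.5, 93.3]
tcp_rot: [-110.1, -0.2, 4.3]
ft_force: [11.1, 5.6, 3.4]
finger_gap: 39.3
```

>>> apply_moves:
  targets: "0 0 0 -0.03 0 0 3.4; 0 0 0 -0.06 0 0 3.4; 0 0 0 -0.09 0 0 3.4; 0 0 0 -0.12 0 0 3.4; 0 0 0 -0.15 0 0 3.4"

```text
time: 17.25
tool_pos: [445.1, -30.7, 93.4]
tcp_rot: [-110.2, -0.3, 4.2]
ft_force: [15.1, 6.5, 2.1]
finger_gap: 39.5
```

Both lips are touched: Fx is 15 N and Fy is 6 N. I'll ease off in x and let go.

>>> apply_moves:
  targets: "0 0 0 0.05 0 0 3.4; 0 0 0 0.1 0 0 3.4; 0 0 0 0.15 0 0 3.4; 0 0 0 0.15 0 0 3.4; 0 0 0 0.15 0 0 3.4"

```text
time: 17.75
tool_pos: [445.5, -30.6, 93.3]
tcp_rot: [-110.1, -0.2, 4.3]
ft_force: [8.1, 3.5, 3.8]
finger_gap: 39.6
```

>>> apply_moves:
  targets: "0 0 0 0 0 0 4; 0 0 0 0 0 0 4.2; 0 0 0 0 0 0 4.4; 0 0 0 0 0 0 4.7; 0 0 0 0 0 0 4.7"

```text
time: 18.25
tool_pos: [443.7, -30.1, 92.8]
tcp_rot: [-110.0, 0.1, 4.4]
ft_force: [-0.4, 0.3, -0.5]
finger_gap: 47.2
```

Run:
```python
from h import *
p,R=load(); d=np.array([-4-1.5*3+1.5,-0.3,.9]); save(p+R.apply(d),R)
st()
for c in ["top","wrist","side"]:
    im=snapshot(c); cv2.imwrite(f"pics/r_{c}.png",im[:,:,::-1])
B=cv2.imread("pics/r_wrist.png"); b=B[:,235:275].mean((1,2)).round().astype(int)
print("edge B",[ (i,int(b[i+1]-b[i])) for i in range(90,300) if abs(b[i+1]-b[i])>8])
for c in ["top","side"]:
    for q in ["post_foot","empty_place"]: print(c,q,[(np.round(d["at"],1).tolist(),round(d["confidence"],2)) for d in place_of(c,q)][:2])
for n in ["top","side"]: print(n,w2pix(n,[447.3,-43,12]).round(1))
```

```text
18.25 [443.7 -30.1  92.8] [-1.1e+02  1.0e-01  4.4e+00] F [-0.4  0.3 -0.5] T [-0.45 -0.07  0.04] 47.2 [-43.  35.  95.  42. 108. -57.]
cmd [443.9 -30.1  93.1]
edge B [(97, 50), (98, 64), (99, 18), (103, -11), (104, -29), (105, -30), (122, 38), (123, 26)]
top post_foot [([207.9, 327.6], 0.81)]
top empty_place [([211.8, 324.7], 0.71)]
side post_foot [([260.1, 280.4], 0.98)]
side empty_place [([263.3, 282.7], 0.87)]
top [211.2 323.1]
side [261.3 280.8]
```

Run:
```python
from h import *
p,R=load(); z=R.apply([0,0,1]); x=R.apply([1,0,0])
P=[(p+x*1.0,R),(p+x*2,R)]+[(p+x*2-z*d,R) for d in (6,16,30,50,75,100,125,150)]
rows(P,6.0)
```

```text
0 0 0 0.1 0 0 6; 0 0 0 0.2 0 0 6; 0 0 0 0.2 0 -0.6 6; 0 0 0 0.2 0 -1.6 6; 0 0 0 0.2 0 -3 6
0 0 0 0 0 -2 6; 0 0 0 0 0 -4.5 6; 0 0 0 0 0 -7 6; 0 0 0 0 0 -9.5 6; 0 0 0 0 0 -12 6
```

>>> apply_moves:
  targets: "0 0 0 0.1 0 0 6; 0 0 0 0.2 0 0 6; 0 0 0 0.2 0 -0.6 6; 0 0 0 0.2 0 -1.6 6; 0 0 0 0.2 0 -3 6"

```text
time: 19.1
tool_pos: [448.0, -58.6, 103.7]
tcp_rot: [-110.0, 0.0, 4.4]
ft_force: [0.3, 0.5, 0.3]
finger_gap: 60.3
```

>>> apply_moves:
  targets: "0 0 0 0 0 -2 6; 0 0 0 0 0 -4.5 6; 0 0 0 0 0 -7 6; 0 0 0 0 0 -9.5 6; 0 0 0 0 0 -12 6"

```text
time: 19.6
tool_pos: [456.7, -172.6, 145.2]
tcp_rot: [-110.1, 0.0, 4.4]
ft_force: [0.5, -0.3, -0.6]
finger_gap: 60.0
```

Run:
```python
from h import *
s=st()
for c in ["top","wrist","side"]:
    im=snapshot(c); cv2.imwrite(f"pics/q_{c}.png",im[:,:,::-1])
t=cv2.imread("pics/q_top.png")[180:240,290:370]; d=cv2.imread("pics/q_side.png")[150:290,225:345]; w=cv2.imread("pics/q_wrist.png")
l=np.vstack([cv2.resize(t,(400,300),interpolation=cv2.INTER_CUBIC),cv2.resize(w,(400,300),interpolation=cv2.INTER_AREA)])
cv2.imwrite("pics/q.png",np.hstack([l,cv2.resize(d[60:],(400,300),interpolation=cv2.INTER_CUBIC) if 0 else cv2.resize(d,(400,600),interpolation=cv2.INTER_CUBIC)]))
```

```text
19.6 [ 456.7 -172.6  145.2] [-110.1    0.     4.4] F [ 0.5 -0.3 -0.6] T [-0.45  0.01 -0.04] 60.0 [-51.  42.  77.  38. 121. -55.]
cmd [ 456.7 -170.5  144.5]
```

View pics/q.png

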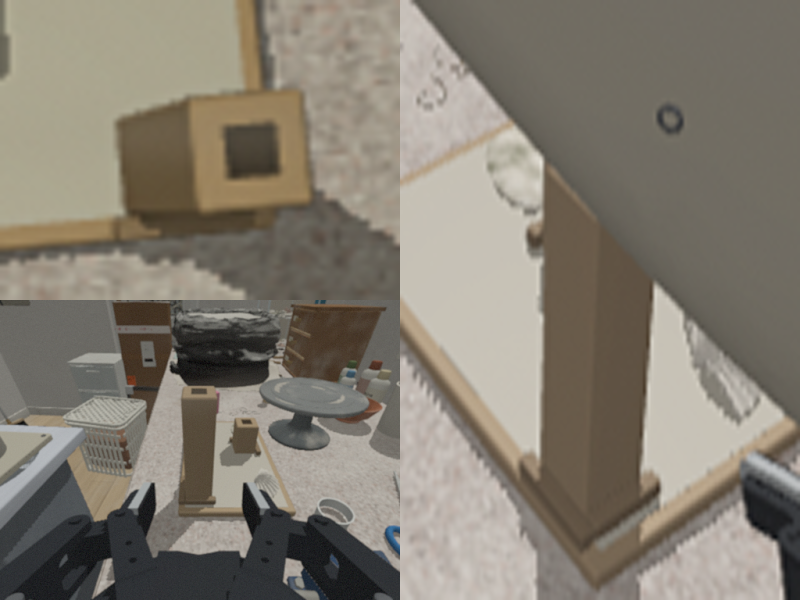

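The post stands in the stop with no visible gap, and the short post, brooch and shell are undisturbed. But it leaned about 3° while pressed, so a sub-millimetre gap could be left at the -y lip. There is time for one gentle reseating with a lower, firmer grip.

Run:
```python
from h import *
p,R=load(); f=np.array([446.0,-25.5,65]); yh=np.array([-.077,.997,0])
L1=lin(f-110*yh,R,5); L2=[(f-110*yh*(1-k/8),R) for k in range(1,9)]+[(f,R)]*2
rows(L1+L2,5.2); print(load()[0])
```

```text
0 0 0 0.01 1.25 1.21 5.2; 0 0 0 0.02 2.5 2.42 5.2; 0 0 0 0.03 3.75 3.63 5.2; 0 0 0 0.04 5 4.84 5.2; 0 0 0 0.05 6.25 6.04 5.2
0 0 0 0 -0.47 1.3 5.2; 0 0 0 0 -0.94 2.59 5.2; 0 0 0 0 -1.41 3.88 5.2; 0 0 0 0 -1.88 5.17 5.2; 0 0 0 0 -2.35 6.46 5.2
0 0 0 0 -0.47 1.3 5.2; 0 0 0 -0.01 -0.94 2.59 5.2; 0 0 0 -0.01 -1.41 3.88 5.2; 0 0 0 -0.01 -1.41 3.88 5.2; 0 0 0 -0.01 -1.41 3.88 5.2
[445.95408392 -25.50479814  64.99636307]
```

>>> apply_moves:
  targets: "0 0 0 0.01 1.25 1.21 5.2; 0 0 0 0.02 2.5 2.42 5.2; 0 0 0 0.03 3.75 3.63 5.2; 0 0 0 0.04 5 4.84 5.2; 0 0 0 0.05 6.25 6.04 5.2"

```text
time: 20.25
tool_pos: [454.0, -133.4, 63.2]
tcp_rot: [-109.9, 0.1, 4.4]
ft_force: [0.2, 0.4, 0.1]
finger_gap: 52.0
```

>>> apply_moves:
  targets: "0 0 0 0 -0.47 1.3 5.2; 0 0 0 0 -0.94 2.59 5.2; 0 0 0 0 -1.41 3.88 5.2; 0 0 0 0 -1.88 5.17 5.2; 0 0 0 0 -2.35 6.46 5.2"

```text
time: 20.75
tool_pos: [448.9, -65.3, 64.1]
tcp_rot: [-110.0, 0.1, 4.4]
ft_force: [0.7, 0.2, 0.3]
finger_gap: 52.3
```

>>> apply_moves:
  targets: "0 0 0 0 -0.47 1.3 5.2; 0 0 0 -0.01 -0.94 2.59 5.2; 0 0 0 -0.01 -1.41 3.88 5.2; 0 0 0 -0.01 -1.41 3.88 5.2; 0 0 0 -0.01 -1.41 3.88 5.2"

```text
time: 21.25
tool_pos: [445.9, -25.2, 65.0]
tcp_rot: [-110.0, 0.0, 4.4]
ft_force: [0.3, -0.9, -0.4]
finger_gap: 52.1
```

>>> apply_moves:
  targets: "0 0 0 0 0 0 5.2; 0 0 0 0 0 0 5.2; 0 0 0 0 0 0 5.2; 0 0 0 0 0 0 5.2; 0 0 0 0 0 0 5.2"

```text
time: 21.75
tool_pos: [446.0, -25.6, 64.9]
tcp_rot: [-110.0, 0.0, 4.4]
ft_force: [0.4, -0.5, 0.0]
finger_gap: 52.2
```

>>> apply_moves:
  targets: "0 0 0 0 0 0 4.6; 0 0 0 0 0 0 4.3; 0 0 0 0 0 0 4.1; 0 0 0 0 0 0 3.4; 0 0 0 0 0 0 3.4"
  force: 60

```text
time: 22.25
tool_pos: [446.1, -25.4, 65.0]
tcp_rot: [-110.0, 0.0, 4.4]
ft_force: [0.6, -0.2, 0.1]
finger_gap: 39.4
```

>>> apply_moves:
  targets: "0 0 0 0 0.01 -0.03 3.4; 0 0 0 0 0.02 -0.06 3.4; 0 0 0 0 0.04 -0.08 3.4; 0 0 0 0 0.05 -0.11 3.4; 0 0 0 0 0.07 -0.14 3.4"

```text
time: 22.75
tool_pos: [446.0, -26.2, 65.1]
tcp_rot: [-109.9, 0.0, 4.4]
ft_force: [3.2, 8.7, 1.8]
finger_gap: 39.1
```

Run:
```python
from h import *
st()
```

```text
22.75 [446.  -26.2  65.1] [-109.9    0.     4.4] F [3.2 8.7 1.8] T [ 0.63 -0.32 -0.52] 39.1 [-43.  38.  94.  42. 106. -58.]
cmd [446.  -25.5  65. ]
```

That met the -y lip firmly: the post moved under 0.8 mm and Fy reached 8.7 N. Now the same for the -x lip.

>>> apply_moves:
  targets: "0 0 0 -0.03 0 0 3.4; 0 0 0 -0.06 0 0 3.4; 0 0 0 -0.09 0 0 3.4; 0 0 0 -0.12 0 0 3.4; 0 0 0 -0.15 0 0 3.4"

```text
time: 23.25
tool_pos: [445.8, -26.3, 65.2]
tcp_rot: [-110.0, -0.1, 4.3]
ft_force: [11.6, 10.8, -1.3]
finger_gap: 39.6
```

>>> apply_moves:
  targets: "0 0 0 0.03 0 0 3.4; 0 0 0 0.06 0 0.02 3.4; 0 0 0 0.09 -0.01 0.04 3.4; 0 0 0 0.12 -0.01 0.05 3.4; 0 0 0 0.12 -0.02 0.06 3.4"

```text
time: 23.75
tool_pos: [446.0, -26.0, 65.1]
tcp_rot: [-110.0, -0.0, 4.4]
ft_force: [3.2, 3.8, 0.4]
finger_gap: 39.2
```

>>> apply_moves:
  targets: "0 0 0 0 0 0 4; 0 0 0 0 0 0 4.2; 0 0 0 0 0 0 4.5; 0 0 0 0 0 0 5.2; 0 0 0 0 0 0 5.2"

```text
time: 24.25
tool_pos: [445.6, -26.4, 64.7]
tcp_rot: [-110.0, 0.0, 4.4]
ft_force: [0.3, 0.1, 0.6]
finger_gap: 52.1
```

Run:
```python
from h import *
p,R=load(); p=p+R.apply([-.3,.5,-.8]); save(p,R); st(); z=R.apply([0,0,1]); yh=np.array([-.077,.997,0])
P=[(p-yh*d,R) for d in (5,15,30,50,75,100,120,140)]+[(p-yh*150+[0,0,20],R),(p-yh*150+[0,0,40],R)]
rows(P,5.6)
```

```text
24.25 [445.6 -26.4  64.7] [-110.     0.     4.4] F [0.3 0.1 0.6] T [-0.47 -0.04  0.03] 52.1 [-43.  38.  94.  42. 106. -58.]
cmd [445.7 -26.4  64.8]
0 0 0 0 0.17 -0.47 5.6; 0 0 0 0 0.51 -1.41 5.6; 0 0 0 0 1.03 -2.82 5.6; 0 0 0 0 1.71 -4.7 5.6; 0 0 0 0 2.57 -7.05 5.6
0 0 0 0 0.85 -2.35 5.6; 0 0 0 0 1.54 -4.22 5.6; 0 0 0 0 2.22 -6.1 5.6; 0 0 0 0 0.68 -7.73 5.6; 0 0 0 0 -1.19 -8.41 5.6
```

Both lips are firmly touched: in x it moved 0.2 mm at 11.6 N. The post is released, so I'll back straight out.

>>> apply_moves:
  targets: "0 0 0 0 0.17 -0.47 5.6; 0 0 0 0 0.51 -1.41 5.6; 0 0 0 0 1.03 -2.82 5.6; 0 0 0 0 1.71 -4.7 5.6; 0 0 0 0 2.57 -7.05 5.6"

```text
time: 24.75
tool_pos: [451.4, -102.1, 64.8]
tcp_rot: [-110.0, 0.0, 4.4]
ft_force: [0.6, -0.0, -0.3]
finger_gap: 56.4
```

>>> apply_moves:
  targets: "0 0 0 0 0.85 -2.35 5.6; 0 0 0 0 1.54 -4.22 5.6; 0 0 0 0 2.22 -6.1 5.6; 0 0 0 0 0.68 -7.73 5.6; 0 0 0 0 -1.19 -8.41 5.6"

```text
time: 25.25
tool_pos: [457.0, -177.9, 104.7]
tcp_rot: [-110.0, 0.0, 4.3]
ft_force: [0.4, 0.4, -0.8]
finger_gap: 56.2
```

Run:
```python
from h import *
st()
t=snapshot("top");w=snapshot("wrist");sd=snapshot("side")
cv2.imwrite("pics/f.png",np.hstack([cv2.resize(t[125:255,190:380,::-1],(420,288),interpolation=cv2.INTER_CUBIC),cv2.resize(w[...,::-1],(380,288))]))
for q in ["post","post_foot","short_post","brooch","shell"]: print(q,[(np.round(d["at"],1).tolist(),round(d["confidence"],2)) for d in place_of("top",q)][:3])
```

```text
25.25 [ 457.  -177.9  104.7] [-110.     0.     4.3] F [ 0.4  0.4 -0.8] T [-0.45 -0.02 -0.02] 56.2 [-51.  47.  75.  37. 119. -57.]
cmd [ 457.2 -176.   104.7]
post [([209.0, 317.9], 0.73)]
post_foot [([208.8, 328.7], 0.95)]
short_post [([171.2, 258.3], 0.75), ([211.5, 171.0], 0.66)]
brooch [([171.5, 224.9], 0.59), ([170.1, 262.1], 0.29)]
shell [([156.2, 313.3], 0.7)]
```

The picture limit is reached, so I'll check the bystanders numerically against the first top image.

Run:
```python
from h import *
a=cv2.cvtColor(cv2.imread("pics/top0.png"),cv2.COLOR_BGR2GRAY).astype(np.float32); b=cv2.cvtColor(snapshot("top"),cv2.COLOR_RGB2GRAY).astype(np.float32)
for n,(r0,r1,c0,c1) in dict(shell=(148,173,293,332),short=(158,184,247,276),brooch=(160,186,206,243)).items():
    res=cv2.matchTemplate(b[r0-6:r1+6,c0-6:c1+6],a[r0:r1,c0:c1],cv2.TM_CCOEFF_NORMED); print(n,cv2.minMaxLoc(res)[1:4:2],"absdiff",abs(a-b)[r0:r1,c0:c1].mean().round(2))
print(st()["time"]); print(hand_in())
```

```text
shell (0.99930340051651, (6, 6)) absdiff 0.67
short (0.9995468258857727, (6, 6)) absdiff 0.71
brooch (0.9988355040550232, (6, 6)) absdiff 0.67
25.7 [ 456.9 -175.4  104. ] [-1.099e+02  1.000e-01  4.400e+00] F [-0.3  0.3  0.4] T [-0.45 -0.01 -0.02] 56.2 [-51.  47.  75.  37. 119. -57.]
cmd [ 457.2 -176.   104.7]
25.7
the job is handed in; nothing more can be done
None
```

The long post stands in the empty stop, touching both lips. I let go of it, moved the gripper clear and handed the job in at 25.7 s. One step may count against it: the foot probably came up about 2 mm off the shelf for a moment.

**What I did:** I gripped the post near its head and tipped it up over its foot edge in small arcs. I let it settle on its foot, regripped it lower, turned it about 6° and slid it against both lips. After letting go I gripped it once more, lower and firmer, to reseat it.

**Last checks:**
- **Fit:** in the reseating push, each lip stopped the post after less than 0.8 mm in y and 0.2 mm in x, at about 9 and 12 N. A picture taken before that reseating shows the post upright, with no visible gap in the top and side views.
- **Bystanders:** the shell, short post and brooch match the first top picture with no shift (correlation about 0.999). I left the pink look-alike alone.

**What was not clean:**
- **Foot lift:** during the first regrip, after the post was already upright, the force reading suggested the foot was off the shelf. I lowered it until it touched again before sliding. At the start of the tip the contact force was also unclear, so I pressed down slightly more.
- **Lean while sliding:** the post leaned roughly 3° during the first slide against the -y lip, which is why I reseated it.
- **Last picture not viewed:** the 12-picture limit was reached, so the state after reseating was checked only by forces, the networks and image matching. The shell's network position shifted about 5 pixels, but the image match showed no movement.

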